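Wedge the jig plate up to the height gauge

ROBOT

A 7-joint arm with a two-finger parallel gripper is mounted at the origin on the work surface. World frame = base frame: x ahead of the robot, y to its left, z up, the work surface at z = 0. Lengths are in m, angles in rad, forces in N, time in s.
With the tool pointing down it reaches from about 0.35 to 0.9 m from the base axis. Payload 8.1 kg.
Tool frame: the origin (TCP) lies on the centre line of the jaws, within the pads' length; the fingertips stand 25 mm ahead of it and the grasp point (between the pads) lies 6 mm ahead of it; z points along the fingers, y is the line along which they close (so a half turn about z gives the same grasp; the last joint's range is limited). The gripper opens to 85 mm and grips with 20 to 120 N. Pads are 22 mm wide; open, the fingers measure 114 mm over their backs; the gripper's body (76 mm by 85 mm) begins 54 mm behind the grasp point. The pads swing forward as they close: fully open they stand 13 mm farther back than shut.
Start: joints at [-1.322, 0.434, 0.025, 1.573, -0.012, 1.134, -0.075], TCP at [0.215, 0.587, 0.256] pointing down, gripper open.
Joint ranges: [-2.62, 2.62], [-0.44, 2.09], [-1.27, 1.32], [0.08, 2.57], [-1.32, 4.46], [0.12, 2], [-2.74, 2.74]. Speed limits (rad/s): [2.22, 2.22, 3.01, 3.01, 3.14, 3.14, 3.14].

INTERFACE

Orientations are given as a unit quaternion [x, y, z, w].
In Python, from rig import manip gives the robot as it stands.
- The arm moves only by the shell command python3 -m inch 'ROWS' [FORCE]. ROWS is a JSON object of lists of equal length, an entry for each row: "travel": the shift along the tool's x, y, z in m, a list of three; "turn": the turn, a rotation vector about the tool's x, y, z in rad, a list of three; "gripper": the opening, from 0 (shut) to 1 (fully open). In form: {"travel": [[x, y, z], ...], "turn": [[rx, ry, rz], ...], "gripper": [gripper, ...]}. A call has 1 to 20 rows; each row shifts and turns the commanded pose from where the row before left it, along the tool's axes as they then stand; what a row does not reach is not made up. A row lasts 1/8 s, in which the tool goes at most 62.5 mm and 10.7 degrees, less where a joint would pass 70% of its speed; a pose out of reach is approached as far as the arm can. A call with a gripper value outside its range is refused whole. The fingers move at their own pace and stop on an object; FORCE is the grip in N (left out, the last holds). Time passes only in rows, so rows that do not move let the fingers close. It gives the time, the measured TCP pose, the force, the opening and the grip force at its end, in the units of the state.
- manip.get_state(): the state, without advancing time (a new reading comes with each control period).
- manip.grab_frame(name): name is "side" or "top"; returns a dict with "image" (384x512x3 uint8, blue, green, red), "range_z" (384x512 float32, m along the optical axis (not along the pixel's ray), 0 where there is no reading), "camera_matrix" (3x3 intrinsics, pixels), "k1" (the pictures are not rectified: a ray, as slopes to the right and down, at radius r is drawn at 1 + k1 r^2 times it, then the intrinsics apply), "extrinsics" (4x4, takes a point from camera to world coordinates). Camera axes: x right, y up, looking along -z (the intrinsics and any distortion apply to the point x, -y, -z); pixel columns grow to the right and rows downward; lengths in m; the calibration is good to about 2 mm. A picture is of the moment at which its call begins.
- manip.finish_job(): hands the job in; it is judged then, once.
The state is a dict: "time": time; "joint_pos": joint angles; "qvel": joint speeds; "tau": joint torques, N m; "tool_pos": TCP position; "tool_rot": TCP orientation; "force": force on the tool from outside, world axes, zero at the start; "wrist_torque": the same for the moment, N m; "opening": finger opening in m; "finger_force": force on a finger pad.
Only numpy, scipy, OpenCV 4.12 (cv2) and the standard library are available. Lean on these libraries where they do the work, as an engineer would, in place of code of your own. Each camera call takes 0.05 s, during which the arm holds its last target. There are 200 camera calls.

TASK

Take the tapered wooden wedge by its tall head and slide it, thin end first, under the free front edge of the hinged jig plate until the plate has come up and bears lightly but surely on the feeler of the height gauge; do not force the plate hard against the gauge. Let go and leave the wedge in place so that it alone holds the plate there, and leave the other things on the bench where they are.

Things in the scene. Friction and masses are not known exactly. Their poses are not given: they have to be found in the camera images.
- wedge_head (a point): centre, half-way up, of the tall head of the loose beech wedge (150 g): a block 34 long x 40 wide x 40 high mm, to grip across its width. x: along the wedge to its thin end, 127 mm from this point, which points away from the robot at the start; y: across; z: up. The wedge lies flat on the bench.
- wedge: the same wedge; origin on the bench under the head's centre, same axes. From the head's front face a taper 110 mm long and 40 mm wide runs on along +x, its top falling evenly from 24 mm at the head to 4 mm at the thin end (1 in 5.5), its underside flat. Friction on bench and plate (about 0.5 to 0.7) holds it where it is pushed.
- plate: aluminium jig plate 192 x 120 x 12 mm, 0.4 to 0.85 kg, with a dark sheet and two toggle clamps, hinged at its far end. Origin: middle of the free front edge's lower corner. x: from the free edge to the hinge, 200 mm away (the way to push the wedge); y: along the edge; z: up. It rests level, underside 10 mm above the bench, on two pads under its corners, 90 mm free between them.
- gauge: height gauge fixed beside the plate: foot 50 x 50 x 14 mm, column 123 mm high, arm over the plate with a feeler pin pointing down, 45 mm behind the free edge. Origin: under the foot, 45 mm in +x and 105 mm in +y of the edge's middle. Arm height differs each time and is not reported: the edge rises 4 to 12 mm before the plate meets the feeler, sprung at 8 N per mm; it should bear about 1 to 8 N.
- block: bystander: loose plain beech block 100 x 40 x 30 mm, the same height all over, about 90 g; origin under its centre. It and the wedge lie on opposite sides of the bench, either way round
- jar: bystander: small glass jar with a metal lid, 52 mm in diameter, 70 mm high; origin under its centre
- spanner: bystander: open-ended spanner, 180 mm long, lying flat; origin under its middle
Things that resemble listed ones, but are neither listed nor needed, are in the scene too. What is shaped like the wedge but turquoise is not meant.

How it is judged:
By the outcome, as a careful person would: the job done as asked, in the order asked, and still so for the second after the job is handed in, with the robot touching nothing.
It also fails if it takes over 72 s, if anything falls off the work surface, if the arm or the gripper's body presses on something with over 40 N, if the wrist force passes 120 N, or if a joint passes its speed limit or range.

## Working session

There is one attempt and no reset: what is moved stays moved. The work goes in short steps, Python scripts to look and compute and a shell command to move; the robot and the scene stay as the last step left them, time stands still between calls to the robot, and variables do not carry over. Pictures are saved under pics/ and viewed, at most 10 in all, crops included, and the job is handed in when it is done.

```bash
mkdir -p pics
cat > h.py <<'E'
import numpy as np, cv2
from rig import manip
def cloud(f):
    K=f["camera_matrix"];k1=f["k1"];D=np.array([k1,0,0,0,0.])
    h,w=f["range_z"].shape
    u,v=np.meshgrid(np.arange(w),np.arange(h))
    p=cv2.undistortPoints(np.stack([u,v],-1).reshape(-1,1,2).astype(np.float64),K,D).reshape(h,w,2)
    z=f["range_z"].astype(float)
    c=np.stack([p[...,0]*z,-p[...,1]*z,-z],-1)
    T=f["extrinsics"]
    P=c@T[:3,:3].T+T[:3,3]; P[z==0]=np.nan
    return P
E
python3 - <<'E'
from h import *
s=manip.get_state();print(s)
for n in("top","side"):
    f=manip.grab_frame(n);np.savez(n+".npz",**f);cv2.imwrite(f"pics/{n}0.png",f["image"])
    print(n,f["extrinsics"].round(3).tolist(),f["camera_matrix"].tolist(),f["k1"])
E
```

```text
{'time': 0.0, 'joint_pos': array([-1.32160459,  0.43522434,  0.02496997,  1.57411474, -0.01157982,
        1.13400448, -0.07509583]), 'qvel': array([ 0.00016151, -0.00165813,  0.00051734, -0.00137261, -0.00096111,
       -0.00095816,  0.00049739]), 'tau': array([ 4.12708459e-04, -6.70481372e+01,  1.02536581e+00, -3.16201186e+01,
        1.55653688e-02,  1.26148105e-02, -2.86810575e-05]), 'tool_pos': array([0.21525341, 0.58625467, 0.25551825]), 'tool_rot': array([ 1.75017051e-01,  9.84565075e-01, -8.00911835e-04, -5.98824451e-05]), 'force': array([ 0.18893479, -0.50824256,  0.53800656]), 'wrist_torque': array([0.04538813, 0.01649479, 0.02523288]), 'finger_force': 0.0, 'opening': 0.08555560146869147}
top [[0.091, 0.975, -0.201, 0.306], [-0.996, 0.09, -0.013, -0.036], [0.005, 0.202, 0.979, 1.315], [0.0, 0.0, 0.0, 1.0]] [[494.7861088826268, 0.0, 250.1831511856907], [0.0, 494.7861088826268, 197.12946019394238], [0.0, 0.0, 1.0]] -0.1129766209932552
side [[0.837, 0.303, -0.456, 0.005], [-0.548, 0.462, -0.697, -0.836], [-0.0, 0.833, 0.553, 0.714], [0.0, 0.0, 0.0, 1.0]] [[473.24734471427774, 0.0, 252.20183330324292], [0.0, 473.24734471427774, 191.9319235487061], [0.0, 0.0, 1.0]] 0.04386071246433625
```

View pics/top0.png

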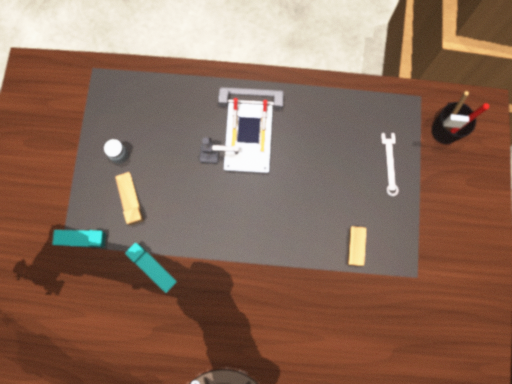

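View pics/side0.png

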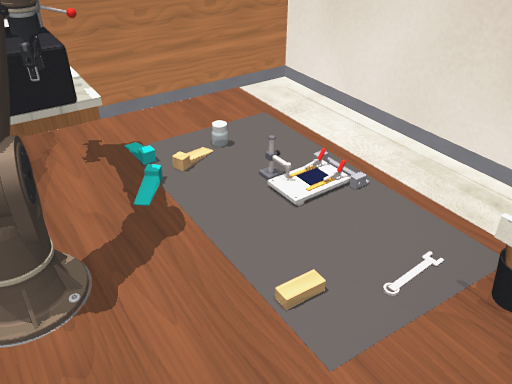

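The top view shows the beech wedge at (129,198), with its head at about (132,215) and its thin end pointing up and away from the robot. The plain block is at (357,246), the two turquoise decoys at (78,238) and (150,267), the plate's front edge at about (247,170), the gauge at (209,150), the jar at (114,150) and the spanner at (390,165). In the side view the stepped wedge head is at (182,160) and the level block at (300,289). The beech stepped piece at the left fits the wedge description. I'll confirm that in a crop and measure it.

```bash
cat > seg.py <<'E'
from h import *
def beech(f,lo=0.006):
    P=cloud(f);hsv=cv2.cvtColor(f["image"],cv2.COLOR_BGR2HSV)
    m=cv2.inRange(hsv,(12,60,130),(30,255,255))
    m=cv2.morphologyEx(m,cv2.MORPH_OPEN,np.ones((2,2)))
    return P,m
E
python3 - <<'E'
from seg import *
out=[]
for n in("top","side"):
    f=dict(np.load(n+".npz"));P,m=beech(f)
    N,L,S,C=cv2.connectedComponentsWithStats(m)
    for i in range(1,N):
        if S[i,4]<60: continue
        q=P[(L==i)];q=q[np.isfinite(q[:,0])]
        q=q[(q[:,2]>-.01)&(q[:,2]<.06)]
        if len(q)<40: continue
        r=cv2.minAreaRect((q[:,:2]*1000).astype(np.float32))
        print(n,S[i],C[i].round(),"mean",q.mean(0).round(3),"z",np.percentile(q[:,2],[2,50,98]).round(3),"rect mm",np.round(r[0]),np.round(r[1]),round(r[2],1))
        if n=="top":
            h=q[q[:,2]>.032]
            if len(h)>10: print("   high",len(h),h.mean(0).round(4),np.round(cv2.minAreaRect((h[:,:2]*1000).astype(np.float32)),1) if 0 else cv2.minAreaRect((h[:,:2]*1000).astype(np.float32)))
    P=cloud(f)
    # plate white
    hsv=cv2.cvtColor(f["image"],cv2.COLOR_BGR2HSV)
    m2=((P[...,2]>.014)&(P[...,2]<.03)&(hsv[...,1]<60)&(hsv[...,2]>130)&(P[...,0]>.4)&(P[...,0]<1)&(abs(P[...,1])<.3)).astype(np.uint8)
    N,L,S,C=cv2.connectedComponentsWithStats(m2)
    i=1+S[1:,4].argmax();q=P[L==i]
    r=cv2.minAreaRect((q[:,:2]*1000).astype(np.float32))
    print(n,"plate",S[i],"z",np.percentile(q[:,2],[5,50,95]).round(4),r,cv2.boxPoints(r).round().tolist())
a=cv2.resize(np.load("top.npz")["image"][155:300,40:190],None,fx=4,fy=4)[:, :400*2]
b=cv2.resize(np.load("side.npz")["image"][105:215,120:240],None,fx=5,fy=5)
a=cv2.resize(a,(400,400));b=cv2.resize(b,(400,400))
cv2.imwrite("pics/crop1.png",np.hstack([a,b]))
E
```

```text
top [233 129   5  18  67] [235. 137.] mean [0.734 0.038 0.025] z [0.018 0.025 0.031] rect mm [734.  38.] [47. 11.] 5.0
top [261 131   5  21  75] [263. 140.] mean [ 0.732 -0.04   0.026] z [0.021 0.026 0.03 ] rect mm [730. -40.] [59. 11.] 5.2
top [116 172  27  54 903] [129. 198.] mean [0.54  0.306 0.016] z [-0.003  0.013  0.043] rect mm [543. 310.] [147.  51.] 21.2
   high 178 [0.4918 0.2858 0.039 ] ((492.15435791015625, 286.3564453125), (32.9733772277832, 38.236454010009766), 27.29178237915039)
top [349 226  19  42 700] [358. 247.] mean [ 0.465 -0.314  0.026] z [-0.002  0.03   0.036] rect mm [ 468. -316.] [ 53. 109.] 89.8
   high 176 [ 0.4661 -0.31    0.0337] ((468.20367431640625, -309.5858154296875), (39.7739143371582, 98.43312072753906), 89.81084442138672)
top plate [ 225   99   50   74 2172] z [0.0172 0.0222 0.0273] ((748.2493286132812, -1.2565841674804688), (213.67495727539062, 131.1516876220703), 3.7647647857666016) [[637.0, 57.0], [646.0, -74.0], [859.0, -60.0], [851.0, 71.0]]
side [   40     0   249   108 19617] [168.  42.] mean [0.921 2.403 0.02 ] z [-0.009  0.017  0.058] rect
[... 193 characters left out ...]
172.] mean [0.746 0.037 0.027] z [0.022 0.027 0.03 ] rect mm [746.  36.] [92. 20.] 0.8
side [307 178  30  14 125] [321. 184.] mean [ 0.748 -0.04   0.026] z [0.022 0.026 0.03 ] rect mm [751. -41.] [102.  15.] 1.4
side [ 276  270   51   41 1196] [300. 290.] mean [ 0.462 -0.316  0.023] z [0.    0.029 0.032] rect mm [ 480. -308.] [131.  55.] 9.3
side [  0 315  64  26 660] [ 23. 329.] mean [-0.021 -0.104  0.014] z [0.011 0.014 0.017] rect mm [ -10. -109.] [ 41. 111.] 68.5
side plate [ 268  172   83   31 1022] z [0.0158 0.0233 0.0262] ((745.1102294921875, 4.5840606689453125), (206.90614318847656, 126.4012451171875), 1.3545137643814087) [[640.0, 65.0], [643.0, -61.0], [850.0, -56.0], [847.0, 70.0]]
```

View pics/crop1.png

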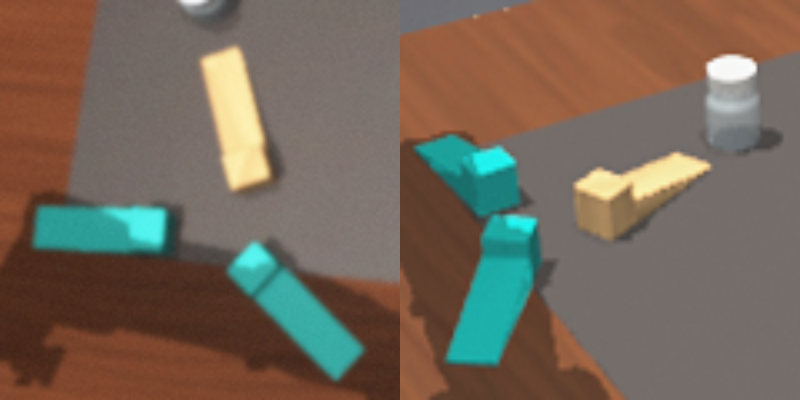

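The crop confirms it. The beech stepped wedge has its head at (248,168) and its thin end at (220,55) in the left panel, and both turquoise ones are excluded by colour. Next I'll refine the wedge and plate poses.

```bash
cat > pose.py <<'E'
from seg import *
def cast(f,uv,n,d):  # rays onto plane n.p=d
    k=np.array([f["k1"],0,0,0,0.])
    p=cv2.undistortPoints(np.asarray(uv,float).reshape(-1,1,2),f["camera_matrix"],k).reshape(-1,2)
    T=f["extrinsics"];r=np.c_[p[:,0],-p[:,1],-np.ones(len(p))]@T[:3,:3].T
    o=T[:3,3];n=np.asarray(n,float)
    return o+r*((d-n@o)/(r@n))[:,None]
E
python3 - <<'E'
from pose import *
for n in("top","side"):
    f=dict(np.load(n+".npz"));P,m=beech(f)
    N,L,S,C=cv2.connectedComponentsWithStats(m)
    i=L[198,129] if n=="top" else L[158,190]
    q=P[L==i];q=q[(q[:,2]<.05)]
    print(n,"bench z",np.nanmedian(P[(abs(P[...,0]-.5)<.03)&(abs(P[...,1]-.1)<.05)][:,2]))
    # PCA axis of the taper points in xy, with head split by height
    h=q[q[:,2]>.034];c=h.mean(0)
    t=q[np.hypot(*(q[:,:2]-c[:2]).T)>.04]
    l=cv2.fitLine(t[:,:2].astype(np.float32),cv2.DIST_L2,0,.01,.01).ravel()
    yaw=np.degrees(np.arctan2(l[1],l[0]));print("wedge head",c.round(4),"taper line",l.round(4),yaw)
    ys,xs=np.nonzero(L==i)
    for z in(0.004,.04):
        w=cast(f,np.c_[xs,ys],[0,0,1],z);print("  far tip on z",z,w[w[:,0].argmax()].round(4),"near",w[w[:,0].argmin()].round(4))
    hsv=cv2.cvtColor(f["image"],cv2.COLOR_BGR2HSV)
    m2=((P[...,2]>.014)&(P[...,2]<.03)&(hsv[...,1]<60)&(hsv[...,2]>130)&(P[...,0]>.6)&(P[...,0]<.9)&(abs(P[...,1])<.1)).astype(np.uint8)
    ys,xs=np.nonzero(m2);w=cast(f,np.c_[xs,ys],[0,0,1],.022)
    for a,b,nm in((.66,.74,"+y"),):
        Lp,Rp,X=[],[],[]
        for x in np.arange(.655,.8,.006):
            s=w[abs(w[:,0]-x)<.004]
            if len(s)>3:X.append(x);Lp.append(s[:,1].max());Rp.append(s[:,1].min())
        print("  +y edge",np.polyfit(X,Lp,1).round(4),"-y edge",np.polyfit(X,Rp,1).round(4))
    F,Y=[],[]
    for y in np.arange(-.05,.05,.006):
        s=w[abs(w[:,1]-y)<.003]
        if len(s)>3:Y.append(y);F.append(s[:,0].min())
    print("  front x=a*y+b",np.polyfit(Y,F,1).round(4),np.round(F,3))
    # gauge column: dark tall points
    g=P[(P[...,2]>.05)&(P[...,0]>.6)&(P[...,0]<.75)&(P[...,1]>.02)&(P[...,1]<.2)]
    if len(g): print("  gauge high pts",np.nanpercentile(g,[5,50,95],axis=0).round(3).tolist())
E
```

```text
top bench z 0.000384926393920626
wedge head [0.4921 0.286  0.0392] taper line [0.9156 0.4021 0.5674 0.3182] 23.71254
  far tip on z 0.004 [0.6154 0.317  0.004 ] near [0.469  0.3018 0.004 ]
  far tip on z 0.04 [0.6069 0.3073 0.04  ] near [0.4645 0.2926 0.04  ]
  +y edge [-0.0877  0.1276] -y edge [ 0.0292 -0.0789]
  front x=a*y+b [-0.0316  0.6423] [0.644 0.644 0.643 0.643 0.642 0.644 0.644 0.643 0.643 0.642 0.641 0.641
 0.643 0.64  0.642 0.641 0.641]
  gauge high pts [[0.673, 0.029, 0.064], [0.684, 0.093, 0.073], [0.694, 0.113, 0.123]]
side bench z 0.0024499713364013465
wedge head [0.492  0.2814 0.0405] taper line [0.8886 0.4587 0.5676 0.3104] 27.302326
  far tip on z 0.004 [0.6156 0.3258 0.004 ] near [0.471  0.2887 0.004 ]
  far tip on z 0.04 [0.5846 0.2668 0.04  ] near [0.4473 0.2316 0.04  ]
  +y edge [-0.5231  0.4381] -y edge [ 0.0376 -0.0911]
  front x=a*y+b [-0.0198  0.6384] [0.639 0.639 0.638 0.638 0.639 0.64  0.639 0.639 0.64  0.638 0.636 0.637
 0.638 0.639 0.639 0.638 0.636]
  gauge high pts [[0.674, 0.027, 0.058], [0.684, 0.098, 0.073], [0.697, 0.113, 0.123]]
```

```bash
python3 -m inch '{"travel":[[-0.04,-0.021,0.014],[-0.04,-0.021,0.014],[-0.04,-0.021,0.014],[-0.04,-0.021,0.014],[-0.04,-0.021,0.014],[-0.04,-0.021,0.014],[-0.04,-0.021,0.014],[-0.04,-0.021,0.014],[-0.04,-0.02,0.014],[0,0,0],[0,0,0],[0,0,0],[0,0,0],[0,0,0],[0,0,0],[0,0,0]],"turn":[[0,0,0],[0,0,0],[0,0,0],[0,0,0],[0,0,0],[0,0,0],[0,0,0],[0,0,0],[0,0,0],[0,0,-0.158],[0,0,-0.158],[0,0,-0.158],[0,0,-0.158],[0,0,-0.158],[0,0,0],[0,0,0]],"gripper":[1,1,1,1,1,1,1,1,1,1,1,1,1,1,1,1]}' 40
python3 - <<'E'
from h import *
s=manip.get_state();a,b=s["tool_rot"][:2];print("yaw x",np.degrees(2*np.arctan2(b,a)),s["tool_pos"],s["tool_rot"])
t=np.arctan2(2*a*b,a*a-b*b)
d=np.array([.492,.285])-s["tool_pos"][:2]
print("tool shift",d@[np.cos(t),np.sin(t)],d@[np.sin(t),-np.cos(t)])
E
```

```text
time: 2.1
tool_pos: [0.4884, 0.286, 0.1301]
tool_rot: [-0.216, 0.976, -0.0, -0.0]
force: [-0.0, 0.6, 0.4]
opening: 0.0851
finger_force: 0.0
yaw x 204.89603193341424 [0.48844581 0.28604445 0.1301456 ] [-2.15553735e-01  9.76491964e-01 -1.98738609e-05 -1.77550363e-04]
tool shift -0.002784220920923405 -0.0024436093948390397
```

```bash
python3 -m inch '{"travel":[[-0.003,-0.002,0.02],[0,0,0.03],[0,0,0.03],[0,0,0.016],[0,0,0],[0,0,0],[0,0,0],[0,0,0],[0,0,0],[0,0,0],[0,0,0],[0,0,0]],"turn":[[0,0,0],[0,0,0],[0,0,0],[0,0,0],[0,0,0],[0,0,0],[0,0,0],[0,0,0],[0,0,0],[0,0,0],[0,0,0],[0,0,0]],"gripper":[1,1,1,1,1,0.3,0.3,0.3,0.3,0.3,0.3,0.3]}' 40
```

```text
time: 3.6
tool_pos: [0.4926, 0.2861, 0.0354]
tool_rot: [-0.217, 0.976, 0.0, 0.001]
force: [0.0, -0.4, 6.5]
opening: 0.0394
finger_force: 40.9
```

```bash
python3 -m inch '{"travel":[[0,0,-0.01],[0,0,-0.02],[0,0,0],[0,0,0],[0,0,0],[0,0,0],[0.001,-0.04,0],[0.001,-0.042,0],[0.001,-0.042,0],[0.001,-0.042,0],[0.001,-0.042,0],[0.001,-0.042,0],[0.001,-0.04,0],[0,0,0],[0,0,0]],"turn":[[0,0,0],[0,0,0],[0,0,0.134],[0,0,0.134],[0,0,0.135],[0,0,0],[0,0,0],[0,0,0],[0,0,0],[0,0,0],[0,0,0],[0,0,0],[0,0,0],[0,0,0],[0,0,0]],"gripper":[0.3,0.3,0.3,0.3,0.3,0.3,0.3,0.3,0.3,0.3,0.3,0.3,0.3,0.3,0.3]}'
python3 - <<'E'
from pose import *
s=manip.get_state();a,b=s["tool_rot"][:2];print("yaw x",np.degrees(2*np.arctan2(b,a)),s["tool_pos"],s["tool_rot"],s["force"])
o=[]
for n,sl in(("top",np.s_[100:260,170:330]),("side",np.s_[120:260,200:360])):
    f=manip.grab_frame(n);np.savez(n+"1.npz",**f);o.append(cv2.resize(f["image"][sl],(400,400) if n=="top" else (400,400)))
cv2.imwrite("pics/s1.png",np.hstack(o))
E
```

```text
time: 5.48
tool_pos: [0.4954, -0.004, 0.0646]
tool_rot: [-0.018, 1.0, 0.0, 0.0]
force: [0.4, 0.5, -1.5]
opening: 0.0397
finger_force: 40.7
yaw x 182.1179206725721 [ 0.49543611 -0.00404832  0.06455038] [-1.84812913e-02  9.99829153e-01  2.64021199e-04  1.92553376e-04] [ 0.37193546  0.45514388 -1.52527168]
```

View pics/s1.png

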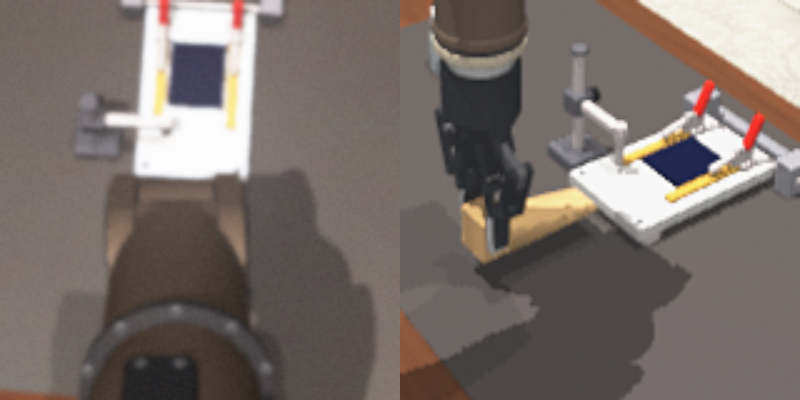

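The wedge is held level with its head at about (485,230) in the right panel. The tip is at about (598,205), just short of the plate's front edge at (600,205). I'll measure the tip before lowering.

Run:
```python
from pose import *
f=dict(np.load("side1.npz"));P,m=beech(f)
N,L,S,C=cv2.connectedComponentsWithStats(m)
for i in range(1,N):
    q=P[L==i];q=q[(q[:,0]>.4)&(q[:,0]<.68)&(abs(q[:,1])<.06)&(q[:,2]<.1)]
    if len(q)<15: continue
    print(S[i],C[i].round(),"x",np.percentile(q[:,0],[1,50,99]).round(4),"z",np.percentile(q[:,2],[1,50,99]).round(3))
    t=q[q[:,0]>np.percentile(q[:,0],90)];print(" tip",t.mean(0).round(4),"y range",t[:,1].min().round(3),t[:,1].max().round(3))
    for x in np.arange(.52,.64,.01):
        s=q[abs(q[:,0]-x)<.005]
        if len(s)>2: print("  x",round(x,3),"y",s[:,1].min().round(3),s[:,1].max().round(3),"z",s[:,2].max().round(3))
```

```text
[245 186  34  20 387] [260. 195.] x [0.5168 0.5723 0.6333] z [0.001 0.04  0.053]
 tip [0.6214 0.0021 0.0257] y range -0.019 0.018
  x 0.52 y -0.025 -0.016 z 0.055
  x 0.53 y -0.024 -0.009 z 0.053
  x 0.54 y -0.023 -0.009 z 0.052
  x 0.55 y -0.023 0.007 z 0.05
  x 0.56 y -0.023 0.012 z 0.049
  x 0.57 y -0.023 0.016 z 0.048
  x 0.58 y -0.022 0.017 z 0.044
  x 0.59 y -0.021 0.016 z 0.045
  x 0.6 y -0.021 0.019 z 0.041
  x 0.61 y -0.018 0.018 z 0.039
  x 0.62 y -0.019 0.018 z 0.037
  x 0.63 y 0.013 0.016 z 0.003
[225 191  12  21 171] [230. 201.] x [0.4781 0.4812 0.5036] z [0.002 0.056 0.074]
 tip [0.497  0.0074 0.0404] y range -0.022 0.038
```

```bash
python3 -m inch '{"travel":[[0,0,0.01],[0,0,0.01],[0,0,0.006],[0,0,0],[0,0,0]],"turn":[[0,0,0],[0,0,0],[0,0,0],[0,0,0],[0,0,0]],"gripper":[0.3,0.3,0.3,0.3,0.3]}'
for i in 1 2 3; do python3 -m inch '{"travel":[[0,0,0.001],[0,0,0]],"turn":[[0,0,0],[0,0,0]],"gripper":[0.3,0.3]}' | grep -E 'pos|^force'; done
```

```text
time: 6.2
tool_pos: [0.4954, -0.0044, 0.0383]
tool_rot: [-0.018, 1.0, 0.0, 0.0]
force: [0.2, -0.4, -2.6]
opening: 0.0396
finger_force: 40.7
tool_pos: [0.4954, -0.0044, 0.0374]
force: [-0.7, 0.5, -0.7]
tool_pos: [0.4953, -0.0045, 0.0363]
force: [-0.4, 0.3, -1.2]
tool_pos: [0.4953, -0.0044, 0.0354]
force: [-1.0, 0.5, 1.5]
```

```bash
python3 -m inch '{"travel":[[0,0,0.0005],[0,0,0],[0,0,0]],"turn":[[0,0,0],[0,0,0],[0,0,0]],"gripper":[0.3,0.3,0.3]}' | grep -E 'pos|^force'
python3 -m inch '{"travel":[[-0.006,0,0],[-0.008,0,0],[-0.008,0,0],[-0.004,0,0],[0,0,0]],"turn":[[0,0,0],[0,0,0],[0,0,0],[0,0,0],[0,0,0]],"gripper":[0.3,0.3,0.3,0.3,0.3]}'
python3 -m inch '{"travel":[[-0.006,0,0],[-0.006,0,0],[-0.004,0,0],[0,0,0]],"turn":[[0,0,0],[0,0,0],[0,0,0],[0,0,0]],"gripper":[0.3,0.3,0.3,0.3]}'| grep -E 'pos|force'
python3 - <<'E'
from h import *
for i in range(3):
  f=manip.grab_frame("side");print(manip.get_state()["force"])
np.savez("side2.npz",**f);cv2.imwrite("pics/s2.png",cv2.resize(f["image"][120:260,210:370],None,fx=4,fy=4,interpolation=cv2.INTER_CUBIC))
E
```

```text
tool_pos: [0.4954, -0.0044, 0.0353]
force: [-2.9, -0.4, 7.1]
time: 7.95
tool_pos: [0.521, -0.0035, 0.0353]
tool_rot: [-0.018, 1.0, 0.0, -0.0]
force: [-3.3, -0.3, 9.5]
opening: 0.0393
finger_force: 42.2
tool_pos: [0.5371, -0.003, 0.0354]
force: [-4.2, -0.1, 10.3]
finger_force: 42.2
[-3.53506098 -0.28339674  9.19788164]
[-4.56231669 -0.19082865  9.49982314]
[-3.81768455 -0.24062227  8.743843  ]
```

View pics/s2.png

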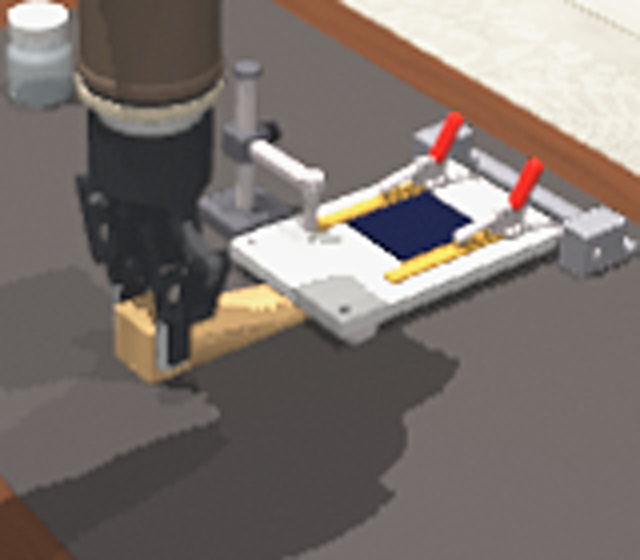

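The wedge has slid under the plate between the pads: the taper meets the front edge at about (300,310), and the feeler tip is at (312,228). I'll ease the vertical preload and push on in small steps, watching the force.

```bash
python3 -m inch '{"travel":[[0,0,-0.0005],[0,0,0]],"turn":[[0,0,0],[0,0,0]],"gripper":[0.3,0.3]}' | grep -E 'pos|^force'
for i in 1 2 3 4 5 6 7 8 9 10 11 12; do python3 -m inch '{"travel":[[-0.002,0,0],[0,0,0]],"turn":[[0,0,0],[0,0,0]],"gripper":[0.3,0.3]}' | grep -E 'pos|^force'|tr '\n' ' ';echo; done
```

```text
tool_pos: [0.5373, -0.003, 0.0354]
force: [-2.2, -0.5, 3.1]
tool_pos: [0.5392, -0.0029, 0.0354] force: [-2.6, 0.4, 4.6] 
tool_pos: [0.5412, -0.0028, 0.0354] force: [-2.9, -0.4, 6.1] 
tool_pos: [0.5432, -0.0028, 0.0354] force: [-2.8, -0.2, 5.6] 
tool_pos: [0.5452, -0.0027, 0.0354] force: [-2.1, -0.2, 5.8] 
tool_pos: [0.5472, -0.0026, 0.0354] force: [-2.3, -0.3, 6.4] 
tool_pos: [0.5492, -0.0026, 0.0354] force: [-2.8, 0.4, 6.0] 
tool_pos: [0.5502, -0.0025, 0.0353] force: [-6.9, -0.6, 9.2] 
tool_pos: [0.5509, -0.0025, 0.0353] force: [-10.7, -0.5, 14.7] 
tool_pos: [0.553, -0.0024, 0.0353] force: [-10.5, -1.1, 15.1] 
tool_pos: [0.555, -0.0024, 0.0353] force: [-11.0, -0.2, 14.0] 
tool_pos: [0.5571, -0.0024, 0.0354] force: [-10.7, 0.2, 14.5] 
tool_pos: [0.559, -0.0023, 0.0354] force: [-10.5, -0.5, 14.7]
```

```bash
for i in 1 2 3 4 5 ; do python3 -m inch '{"travel":[[-0.002,0,0],[0,0,0]],"turn":[[0,0,0],[0,0,0]],"gripper":[0.3,0.3]}' | grep -E 'pos|^force'|tr '\n' ' ';echo; done
python3 - <<'E'
from h import *
f=manip.grab_frame("side");np.savez("side3.npz",**f)
P=cloud(f);print(manip.get_state()["force"])
cv2.imwrite("pics/s3.png",cv2.resize(f["image"][140:210,255:355],None,fx=8,fy=8,interpolation=cv2.INTER_CUBIC))
E
```

```text
tool_pos: [0.561, -0.0022, 0.0353] force: [-10.1, -0.8, 14.5] 
tool_pos: [0.5631, -0.0021, 0.0354] force: [-10.9, -0.8, 14.6] 
tool_pos: [0.5651, -0.0021, 0.0354] force: [-11.3, -0.9, 13.7] 
tool_pos: [0.5671, -0.002, 0.0354] force: [-10.0, -0.6, 14.3] 
tool_pos: [0.5691, -0.0019, 0.0353] force: [-11.2, -1.0, 14.7] 
[-10.16147065  -1.15910786  13.59697484]
```

View pics/s3.png

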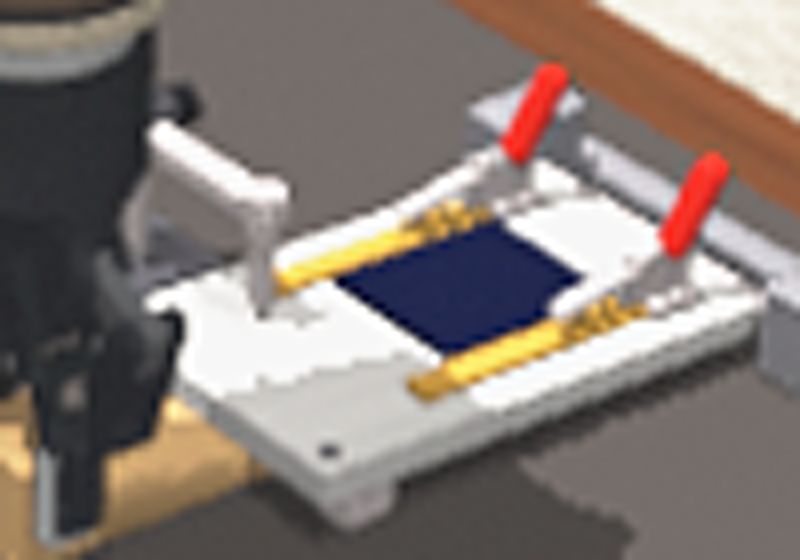

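The feeler tip at (262,310) is close above the plate, but the image doesn't show the gap clearly. I'll check numerically that the plate has risen.

```bash
cat > rise.py <<'E'
from pose import *
import sys
def rise(a,b):
    A,B=[dict(np.load(n)) for n in(a,b)];PA,PB=cloud(A),cloud(B)
    for x0 in(.65,.67,.70,.74,.78):
        r=[]
        for P in(PA,PB):
            s=P[(abs(P[...,0]-x0)<.012)&(P[...,1]<-.0)&(P[...,1]>-.055)&(P[...,2]>.01)&(P[...,2]<.05)]
            r.append((len(s),np.median(s[:,2])*1000))
        print(x0,"z %.1f -> %.1f"%(r[0][1],r[1][1]),r[0][0],r[1][0])
rise(sys.argv[1],sys.argv[2])
E
python3 rise.py side2.npz side3.npz
python3 - <<'E'
from pose import *
a,b=[cv2.cvtColor(np.load(n)["image"],cv2.COLOR_BGR2GRAY).astype(np.float32) for n in("side2.npz","side3.npz")]
for nm,(r,c) in dict(corner=(slice(184,206),slice(285,305)),hinge=(slice(168,182),slice(330,352)),gauge=(slice(150,168),slice(272,292))).items():
    w=a[r,c];print(nm,cv2.phaseCorrelate(w,b[r,c]))
E
```

```text
0.65 z 22.7 -> 25.3 133 140
0.67 z 23.7 -> 26.9 109 106
0.7 z 24.2 -> 26.7 107 112
0.74 z 26.9 -> 28.8 109 112
0.78 z 26.4 -> 27.6 121 123
corner ((-0.07707011457593183, -0.7815474952501713), 0.9008403691152732)
hinge ((-0.03602288038241497, 0.25099976685065695), 1.0178139242861006)
gauge ((0.03701169843075647, 0.004070317982968419), 0.7745268238915337)
```

```bash
for i in 1 2 ; do python3 -m inch '{"travel":[[-0.0015,0,0],[0,0,0]],"turn":[[0,0,0],[0,0,0]],"gripper":[0.3,0.3]}' | grep -E 'pos|^force'|tr '\n' ' ';echo; done
```

```text
tool_pos: [0.5705, -0.0019, 0.0354] force: [-10.7, -1.4, 14.5] 
tool_pos: [0.5721, -0.0018, 0.0353] force: [-11.3, -0.1, 14.6]
```

```bash
for i in 1 2 ; do python3 -m inch '{"travel":[[-0.0015,0,0],[0,0,0]],"turn":[[0,0,0],[0,0,0]],"gripper":[0.3,0.3]}' | grep -E 'pos|^force'|tr '\n' ' ';echo; done
```

```text
tool_pos: [0.5736, -0.0018, 0.0354] force: [-10.8, -0.4, 14.8] 
tool_pos: [0.5751, -0.0017, 0.0353] force: [-10.1, -0.3, 14.0]
```

```bash
for i in 1 2 ; do python3 -m inch '{"travel":[[-0.002,0,0],[0,0,0]],"turn":[[0,0,0],[0,0,0]],"gripper":[0.3,0.3]}' | grep -E 'pos|^force'|tr '\n' ' ';echo; done
```

```text
tool_pos: [0.5772, -0.0016, 0.0353] force: [-10.3, -0.7, 14.0] 
tool_pos: [0.5793, -0.0016, 0.0354] force: [-9.8, -1.7, 14.5]
```

```bash
python3 - <<'E'
from h import *
f=manip.grab_frame("side");np.savez("side4.npz",**f)
E
python3 rise.py side2.npz side4.npz
python3 - <<'E'
from h import *
P=cloud(dict(np.load("side4.npz")))
# pin points: above plate, near (0.684,0.03)
s=P[(abs(P[...,0]-.684)<.02)&(P[...,1]<.06)&(P[...,1]>.0)&(P[...,2]>.028)&(P[...,2]<.09)]
print(len(s));print(s[s[:,2].argsort()].round(3)[:25].tolist())
E
```

```text
0.65 z 22.7 -> 27.3 133 137
0.67 z 23.7 -> 28.4 109 107
0.7 z 24.2 -> 27.8 107 109
0.74 z 26.9 -> 29.4 109 118
0.78 z 26.4 -> 28.1 121 123
167
[[0.694, 0.055, 0.028], [0.671, 0.014, 0.028], [0.685, 0.029, 0.028], [0.691, 0.032, 0.028], [0.691, 0.019, 0.028], [0.698, 0.033, 0.028], [0.684, 0.055, 0.028], [0.689, 0.002, 0.028], [0.687, 0.027, 0.028], [0.699, 0.02, 0.028], [0.701, 0.0, 0.028], [0.701, 0.006, 0.029], [0.686, 0.016, 0.029], [0.686, 0.034, 0.029], [0.676, 0.04, 0.029], [0.671, 0.056, 0.029], [0.701, 0.037, 0.029], [0.676, 0.034, 0.029], [0.686, 0.003, 0.029], [0.694, 0.022, 0.029], [0.68, 0.031, 0.029], [0.671, 0.001, 0.029], [0.699, 0.007, 0.029], [0.674, 0.023, 0.029], [0.665, 0.011, 0.029]]
```

The plate is still rising (about 4.6 mm so far) with no extra load. I'll continue.

```bash
for i in 1 2 ; do python3 -m inch '{"travel":[[-0.002,0,0],[0,0,0]],"turn":[[0,0,0],[0,0,0]],"gripper":[0.3,0.3]}' | grep -E 'pos|^force'|tr '\n' ' ';echo; done
```

```text
tool_pos: [0.5813, -0.0015, 0.0354] force: [-10.1, 0.8, 13.4] 
tool_pos: [0.5832, -0.0014, 0.0354] force: [-9.8, -0.2, 14.1]
```

Run:
```python
from h import *
f=manip.grab_frame("side");np.savez("side5.npz",**f)
cv2.imwrite("pics/s5.png",cv2.resize(f["image"][150:200,262:322],None,fx=12,fy=12,interpolation=cv2.INTER_CUBIC))
```

```text
(no output)
```

View pics/s5.png

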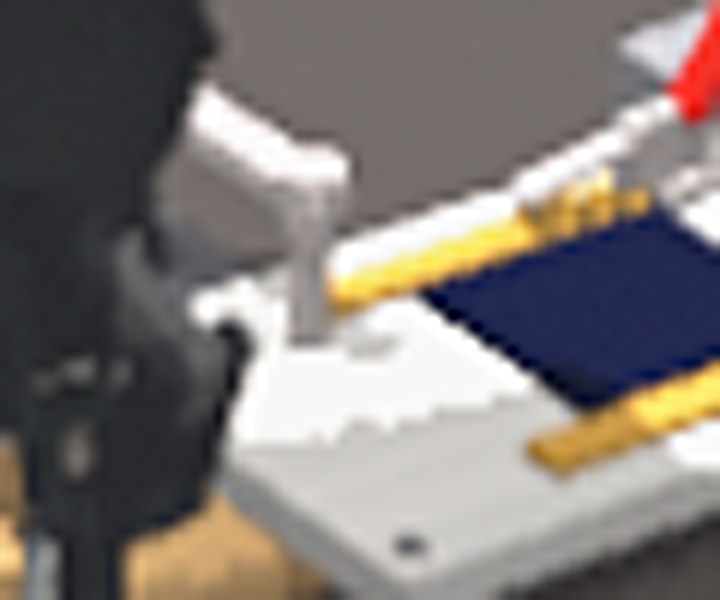

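The pin tip is at (310,343) and its shadow is separate at (370,345), so a gap of a few mm remains.

```bash
for i in 1 2 ; do python3 -m inch '{"travel":[[-0.002,0,0],[0,0,0]],"turn":[[0,0,0],[0,0,0]],"gripper":[0.3,0.3]}' | grep -E 'pos|^force'|tr '\n' ' ';echo; done
```

```text
tool_pos: [0.5853, -0.0013, 0.0354] force: [-10.8, -0.8, 13.7] 
tool_pos: [0.5873, -0.0012, 0.0354] force: [-10.2, 0.0, 13.9]
```

```bash
for i in 1 2 ; do python3 -m inch '{"travel":[[-0.002,0,0],[0,0,0]],"turn":[[0,0,0],[0,0,0]],"gripper":[0.3,0.3]}' | grep -E 'pos|^force'|tr '\n' ' ';echo; done
```

```text
tool_pos: [0.5893, -0.0012, 0.0354] force: [-9.9, 0.2, 13.2] 
tool_pos: [0.5913, -0.0011, 0.0353] force: [-10.1, -0.6, 13.1]
```

```bash
for i in 1 2 ; do python3 -m inch '{"travel":[[-0.002,0,0],[0,0,0]],"turn":[[0,0,0],[0,0,0]],"gripper":[0.3,0.3]}' | grep -E 'pos|^force'|tr '\n' ' ';echo; done
```

```text
tool_pos: [0.5933, -0.0011, 0.0354] force: [-9.9, 0.4, 13.5] 
tool_pos: [0.5953, -0.001, 0.0354] force: [-9.8, -0.6, 13.3]
```

```bash
for i in 1 2 ; do python3 -m inch '{"travel":[[-0.002,0,0],[0,0,0]],"turn":[[0,0,0],[0,0,0]],"gripper":[0.3,0.3]}' | grep -E 'pos|^force'|tr '\n' ' ';echo; done
python3 - <<'E'
from h import *
f=manip.grab_frame("side");np.savez("side6.npz",**f)
cv2.imwrite("pics/s6.png",cv2.resize(f["image"][150:200,262:322],None,fx=12,fy=12,interpolation=cv2.INTER_CUBIC))
E
python3 rise.py side2.npz side6.npz
```

```text
tool_pos: [0.5974, -0.0009, 0.0354] force: [-10.0, 0.2, 13.4] 
tool_pos: [0.5994, -0.0008, 0.0354] force: [-11.0, -1.5, 13.6] 
0.65 z 22.7 -> 30.4 133 127
0.67 z 23.7 -> 31.3 109 110
0.7 z 24.2 -> 30.3 107 105
0.74 z 26.9 -> 31.5 109 106
0.78 z 26.4 -> 29.9 121 113
```

View pics/s6.png

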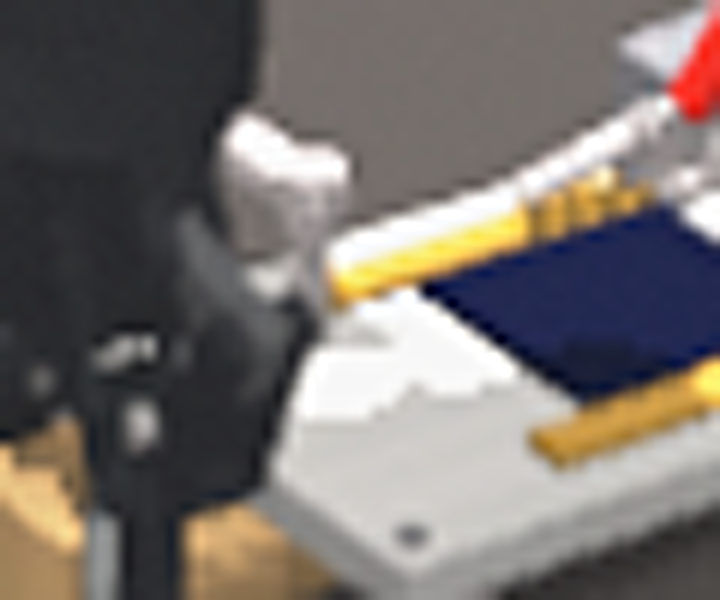

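The plate has risen about 8–9 mm. The pin tip is now partly hidden behind the finger at (320,310) and its shadow has moved closer, to (365,335). Contact hasn't happened yet.

```bash
for i in 1 2 ; do python3 -m inch '{"travel":[[-0.0015,0,0],[0,0,0],[0,0,0]],"turn":[[0,0,0],[0,0,0],[0,0,0]],"gripper":[0.3,0.3,0.3]}' | grep -E 'pos|^force'|tr '\n' ' ';echo; done
```

```text
tool_pos: [0.6008, -0.0008, 0.0354] force: [-9.0, 0.0, 12.8] 
tool_pos: [0.6023, -0.0007, 0.0354] force: [-10.0, -0.3, 13.0]
```

```bash
for i in 1 2 ; do python3 -m inch '{"travel":[[-0.0015,0,0],[0,0,0],[0,0,0]],"turn":[[0,0,0],[0,0,0],[0,0,0]],"gripper":[0.3,0.3,0.3]}' | grep -E 'pos|^force'|tr '\n' ' ';echo; done
```

```text
tool_pos: [0.6036, -0.0007, 0.0354] force: [-10.5, -0.9, 14.5] 
tool_pos: [0.6047, -0.0007, 0.0354] force: [-12.1, 0.1, 14.5]
```

```bash
python3 -m inch '{"travel":[[-0.001,0,0],[0,0,0],[0,0,0]],"turn":[[0,0,0],[0,0,0],[0,0,0]],"gripper":[0.3,0.3,0.3]}' | grep -E 'pos|^force'|tr '\n' ' '
python3 - <<'E'
from h import *
F=[];X=[]
for i in range(8):
    manip.grab_frame("side");s=manip.get_state();F.append(s["force"]);X.append(s["tool_pos"])
print(np.mean(F,0).round(2),np.mean(X,0).round(5))
E
```

```text
tool_pos: [0.6054, -0.0006, 0.0354] force: [-14.6, -1.1, 17.5] [-13.52  -0.4   16.3 ] [ 6.0534e-01 -5.8000e-04  3.5360e-02]
```

```bash
python3 -m inch '{"travel":[[-0.001,0,0],[0,0,0],[-0.001,0,0],[0,0,0],[0,0,0]],"turn":[[0,0,0],[0,0,0],[0,0,0],[0,0,0],[0,0,0]],"gripper":[0.3,0.3,0.3,0.3,0.3]}' | grep -E 'pos|^force'|tr '\n' ' '
python3 - <<'E'
from h import *
F=[];X=[]
for i in range(8):
    manip.grab_frame("side");s=manip.get_state();F.append(s["force"]);X.append(s["tool_pos"])
print(np.mean(F,0).round(2),np.mean(X,0).round(5))
E
```

```text
tool_pos: [0.6067, -0.0005, 0.0353] force: [-15.3, -0.3, 18.7] [-16.27  -0.65  19.01] [ 6.0673e-01 -5.3000e-04  3.5360e-02]
```

```bash
python3 -m inch '{"travel":[[0,0,0],[0,0,0],[0,0,0]],"turn":[[0,0,0],[0,0,0],[0,0,0]],"gripper":[0.3,0.3,0.3]}' 20
python3 -m inch '{"travel":[[0,0,0],[0,0,0],[0,0,0],[0,0,0],[0,0,0],[0,0,0],[0,0,0]],"turn":[[0,0,0],[0,0,0],[0,0,0],[0,0,0],[0,0,0],[0,0,0],[0,0,0]],"gripper":[0.48,0.55,0.65,0.8,0.9,0.9,0.9]}'
python3 -m inch '{"travel":[[0,0,-0.01],[0,0,-0.02],[0,0,-0.03],[0,0,-0.03],[0.02,0,-0.03],[0.04,0,-0.02],[0.04,0,0],[0.04,0,0],[0.04,0,0],[0,0,0]],"turn":[[0,0,0],[0,0,0],[0,0,0],[0,0,0],[0,0,0],[0,0,0],[0,0,0],[0,0,0],[0,0,0],[0,0,0]],"gripper":[0.9,0.9,0.9,0.9,0.9,0.9,0.9,0.9,0.9,0.9]}'
python3 - <<'E'
from h import *
f=manip.grab_frame("side");np.savez("side7.npz",**f)
t=manip.grab_frame("top");np.savez("top7.npz",**t)
a=cv2.resize(f["image"][140:215,225:325],None,fx=4.5,fy=4.5,interpolation=cv2.INTER_CUBIC)
b=cv2.resize(t["image"][120:240,210:285],None,fx=2.8,fy=2.8,interpolation=cv2.INTER_CUBIC)[:a.shape[0]]
cv2.imwrite("pics/s7.png",np.hstack([a[:b.shape[0]],b]))
E
python3 rise.py side6.npz side7.npz
```

```text
time: 20.98
tool_pos: [0.6067, -0.0005, 0.0354]
tool_rot: [-0.018, 1.0, -0.0, -0.003]
force: [-16.7, 0.3, 19.5]
opening: 0.0395
finger_force: 42.9
time: 21.85
tool_pos: [0.6102, -0.0004, 0.0353]
tool_rot: [-0.018, 1.0, 0.0, 0.0]
force: [-0.3, -0.7, -1.2]
opening: 0.0766
finger_force: 0.0
time: 23.1
tool_pos: [0.4276, -0.007, 0.1759]
tool_rot: [-0.018, 1.0, -0.0, -0.0]
force: [0.5, -0.3, 0.9]
opening: 0.0771
finger_force: 0.0
0.65 z 30.4 -> 32.0 127 145
0.67 z 31.3 -> 32.3 110 120
0.7 z 30.3 -> 31.6 105 105
0.74 z 31.5 -> 32.2 106 112
0.78 z 29.9 -> 30.3 113 120
```

View pics/s7.png

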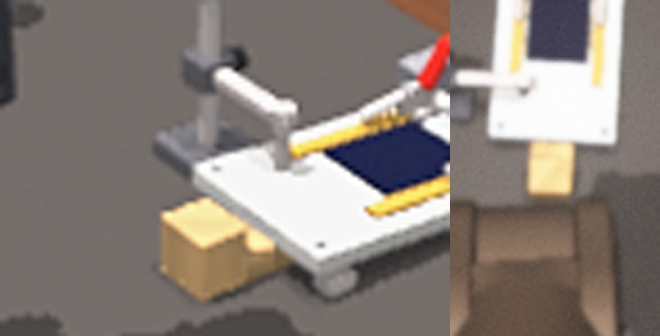

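The wedge holds the plate up and its head is free, at (205,245) in the left panel. The pin tip at (283,160) sits on the plate. The tool sprang forward 3.5 mm on release, so I'll check whether the wedge moved with it.

Run:
```python
from pose import *
tc={2:.5371,3:.5691,4:.5793,5:.5832,6:.5994,7:.6067}
for k,x in tc.items():
    f=dict(np.load(f"side{k}.npz"));P=cloud(f)
    hsv=cv2.cvtColor(f["image"],cv2.COLOR_BGR2HSV);m=cv2.inRange(hsv,(12,60,90),(30,255,255))>0
    # back-face points: beech, within 15 mm behind expected rear plane
    s=P[m&(abs(P[...,0]-(x-.017))<.012)&(abs(P[...,1])<.012)&(P[...,2]>.008)&(P[...,2]<.030)]
    # leftmost image column of head in rows, subpixel
    g=f["image"][...,2].astype(float)-f["image"][...,0]
    u=cast(f,[[0,0]],[0,0,1],0)
    # project head rear -y.. edge via mask left boundary cast onto y=+0.02 plane
    ys,xs=np.nonzero(m&(abs(P[...,0]-x)<.04)&(abs(P[...,1])<.04)&(P[...,2]<.05))
    L=[]
    for r in range(ys.min()+3,ys.max()-2):
        c=xs[ys==r]
        if len(c)<3: continue
        c0=c.min();row=g[r,c0-4:c0+4];h=(row.min()+row.max())/2
        i=np.argmax(row>h);
        if i>0: L.append([c0-4+i-1+(h-row[i-1])/(row[i]-row[i-1]),r])
    w=cast(f,L,[0,1,0],.0185)
    w=w[(w[:,2]>.008)&(w[:,2]<.034)]
    print(k,"rear face med off",len(s),round(np.median(s[:,0])-x,4),"left edge off",np.median(w[:,0]).round(4)-x,len(w))
```

```text
2 rear face med off 40 -0.0152 left edge off -0.015000000000000013 8
3 rear face med off 36 -0.0152 left edge off -0.015000000000000013 8
4 rear face med off 36 -0.015 left edge off -0.014800000000000035 8
5 rear face med off 40 -0.0151 left edge off -0.015100000000000002 9
6 rear face med off 36 -0.0154 left edge off -0.015800000000000036 8
7 rear face med off 40 -0.0155 left edge off -0.01629999999999998 8
```

```bash
python3 -c "
from rig import manip
print(manip.finish_job())"
```

```text
the job is handed in; nothing more can be done
None
```

The job is handed in: the wedge alone holds the plate up against the feeler, which I estimate bears about 3–4 N (worked out from the push force, not read directly); the gripper is clear and I never touched the other things.

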